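# Stow a spool in a push-to-open notions drawer

## Robot

A 7-joint arm with a two-finger parallel gripper is mounted at the origin on the work surface. World frame = base frame: x ahead of the robot, y to its left, z up, the work surface at z = 0. Lengths are in m, angles in degrees, forces in N, time in s.
With the tool pointing down it reaches from about 0.425 to 0.875 m from the base axis. Payload 4.7 kg.
Tool frame: the origin (TCP) lies at the very end of the fingers, on their centre line; the grasp point (between the pads) lies 19 mm behind it (env.grip_point_offset is the distance from the TCP to the grasp point, in m); z points along the fingers, y is the line along which they close (so a half turn about z gives the same grasp; the last joint's range is limited). The gripper opens to 87 mm and grips with 3 to 60 N. Pads are 19 mm wide; open, the fingers measure 117 mm over their backs; the gripper's body (75 mm by 190 mm) begins 51 mm behind the grasp point.
Start: joints at [69.448, 18.392, -4.016, 83.108, 1.295, 78.541, -3.26], TCP at [0.237, -0.605, 0.223] pointing down, gripper open.
Joint ranges: [-163.93, 163.93], [-17.29, 119.83], [-79.2, 71.16], [3.27, 140.29], [-89.18, 269.18], [5.43, 117.66], [-154.24, 154.24]. Speed limits (degrees/s): [147.25, 147.25, 180, 180, 180, 180, 180].

## Interface

Orientations are given as [roll, pitch, yaw] about the fixed x, y, z axes, in that order (R = Rz(yaw) Ry(pitch) Rx(roll)).
In Python, from cell import env gives the robot as it stands.
- The arm moves only by the tool jog_arm, never from a script. Its argument "motion" is a list of rows, each an object of numbers: "x", "y", "z": the shift along the tool's x, y, z in cm; "ax", "ay", "az": the turn, a rotation vector about the tool's x, y, z in degrees. In form: [{"x": .., "y": .., "z": .., "ax": .., "ay": .., "az": ..}, ...]. A call has exactly 5 rows; each row shifts and turns the commanded pose from where the row before left it, along the tool's axes as they then stand; what a row does not reach is not made up. A row lasts 1/10 s, in which the tool goes at most 50 mm and 8.59 degrees, less where a joint would pass 70% of its speed; a pose out of reach is approached as far as the arm can. A call is refused whole if a number of a shift passes 5 or a number of a turn 8.59, either way. A call with a gripper value outside its range is refused whole. "claw" is the gripper command: -1 is shut, 1 is fully open, values between are in proportion, set as the call begins (left out, the last holds). The fingers move at their own pace and stop on an object; "squeeze" is the grip in N (left out, the last holds). Time passes only in rows, so rows that do not move let the fingers close, or fill a call up. It gives the time, the measured TCP pose, the force, the opening and the grip force at its end, in the units of the state.
- env.get_obs(): the state, without advancing time (a new reading comes with each control period).
- env.read_camera(name): name is "side" or "top"; returns the picture (400x640x3 uint8, red, green, blue); there is no depth.
- env.camera_params(name): a dict with "fx", "fy", "cx", "cy" (pixels), "extrinsics" (4x4, takes a point from world to camera coordinates). Camera axes: x right, y up, looking along -z (the intrinsics and any distortion apply to the point x, -y, -z); pixel columns grow to the right and rows downward; lengths in m; the calibration is good to about 2 mm. A picture is of the moment at which its call begins. camera_params takes no time and is no camera call.
- env.sign_off(): hands the job in; it is judged then, once.
The state is a dict: "time_s": time; "qpos": joint angles; "joint_velocities": joint speeds; "effort": joint torques, N m; "tool_pos": TCP position; "tool_rot": TCP orientation; "force": force on the tool from outside, world axes, zero at the start; "wrist_torque": the same for the moment, N m; "grip_width": finger opening in m; "grasp_force": force on a finger pad.
Only numpy, scipy, OpenCV 4.12 (cv2) and the standard library are available. Lean on these libraries where they do the work, as an engineer would, in place of code of your own. Each camera call takes 0.05 s, during which the arm holds its last target. There are 200 camera calls.

## Task

Push the red front of the little wooden cabinet in against its touch latch so that the drawer springs open, stand the red spool of trim upright inside the drawer, then push the drawer shut until it latches and stays closed, flush as it was at first. The latch is delicate: push gently, never harder than 12 N. Leave the gold spool and all the other things on the table where they are.

Things in the scene. Friction and masses are not known exactly. Their poses are not given: they have to be found in the camera images.
- cabinet: Low fixed wooden cabinet with one drawer, shell 220 deep (x) x 210 wide (y) x 78 high, open at its front for the drawer. Origin at the centre of its underside on the table; its own -x is the way the drawer springs out, its +x the way to push, z up. Its place and yaw differ from run to run.
- drawer_front (a point): Centre of the outer face of the drawer's plain red front panel, which has no handle: 206 wide (y) x 70 high x 12 thick, from 8 to 78 above the table, 22 clear of the shell when latched. Axes as the cabinet's: push along +x, best on its upper half (below about 45 a gripper may foul its top edge). It moves with the drawer.
- drawer_in (a point): Point on the drawer's floor (18 above the table), midway across, 52 behind the inner face of the front panel. The tray is 160 wide (y) inside and runs 216 back from the panel; side walls rise 37 above the floor. Drawer out: the 122 nearest the panel lie open to above. The cabinet's roof is 50 above the drawer floor. Axes as the cabinet's; moves with the drawer.
- drawer (a joint): Drawer travel in m: 0 latched, 0.100 fully out (its 2 to 3 N spring sends it all the way), below 0 when pushed in past the latched place. Push-push latch: each push right to its inner stop, then let go, changes it over: latched springs out; open comes back and holds at 0. The stop lies 6 to 16 mm past the latched place, unlike each run: pushing takes 3 to 4 N up to it, then rises steeply; 6 to 8 N is enough.
- red_spool_center (a point): Centre (22 above the underside) of the red spool of trim, an upright cylinder of 44 diameter and 44 high, about 90 g, loose on the table. z along its axis. Which of two places it has and which the gold one has is drawn by lot.
- gold_spool_center (a point): Centre of the gold spool, same size and shape, not to be moved.
- glue_gun: Blue glue gun lying flat, 135 x 130 x 30, bystander. Origin under its barrel's middle.
- tape_roll: Paper tape roll lying flat, 96 diameter, 24 high, bystander. Origin at the centre of its underside.
- bead_jar: Amber jar with white cap, 64 diameter, 85 high, bystander. Origin at the centre of its underside.
- paint_can: Green closed paint can, 72 diameter, 95 high, bystander. Origin at the centre of its underside.
- scissors: Scissors with yellow handles lying flat, 140 x 68 x 8, bystander. Origin near the pivot.
- brush: Flat paint brush with a wooden handle lying flat, bystander. Origin near its middle.
Things that resemble listed ones, but are neither listed nor needed, are in the scene too. There is more than one size of the part that bears red_spool_center; the job needs the smallest.

How it is judged:
By the outcome, as a careful person would: the job done as asked, in the order asked, and still so for the second after the job is handed in, with the robot touching nothing.
It also fails if it takes over 72 s, if anything falls off the work surface, if the arm or the gripper's body presses on something with over 40 N, if the wrist force passes 120 N, or if a joint passes its speed limit or range.

## Working session

There is one attempt and no reset: what is moved stays moved. The work goes in short steps, Python scripts to look and compute and a tool call to move; the robot and the scene stay as the last step left them, time stands still between calls to the robot, and variables do not carry over. Pictures are saved under pics/ and viewed, at most 10 in all, crops included, and the job is handed in when it is done.

Besides the shell and the picture viewer there is one more tool, called after ">>>" by a JSON object that holds its "method" and its "body", one argument or row to a line. jog_arm: Moves the arm, as the interface text tells. Its arguments: {"type":"object","properties":{"motion":{"type":"array"},"claw":{"type":"number"},"squeeze":{"type":"number"}},"required":["motion"]}

```bash
mkdir -p pics; ls
python3 - <<'E'
from cell import env
import cv2
for n in("top","side"):
    cv2.imwrite(f"pics/{n}0.png",env.read_camera(n)[:,:,::-1])
    p=env.camera_params(n);print(n,{k:(v.tolist() if hasattr(v,'tolist') else v) for k,v in p.items()})
o=env.get_obs();print({k:o[k] for k in("time_s","tool_pos","tool_rot","force","grip_width")},env.grip_point_offset)
E
```

```text
pics
top {'fx': 368.1005412481683, 'fy': 368.1005412481683, 'cx': 320.91268676102976, 'cy': 201.65140785315853, 'extrinsics': [[0.01289973164957359, -0.9996259848935566, 0.024114046714639688, -0.042530568414342926], [0.9928422897216495, 0.015668375660192205, 0.11840054790600987, -0.48293548829768385], [-0.11873409225509425, 0.02241411005946769, 0.9926730695483792, -1.2080485695126255], [0.0, 0.0, 0.0, 1.0]]}
side {'fx': 404.66173226774606, 'fy': 404.66173226774606, 'cx': 312.2184955431818, 'cy': 194.88044990206575, 'extrinsics': [[-0.7099380948877979, -0.7042415280971502, 0.005636624031705244, 0.33492747537306555], [0.39050016639021284, -0.3869731364589552, 0.83532114285964, -0.255065590466754], [-0.5860866160187419, 0.5952274034035309, 0.5497334051712615, -0.9434193506906743], [0.0, 0.0, 0.0, 1.0]]}
{'time_s': 0.1, 'tool_pos': array([ 0.23649295, -0.60492893,  0.22158401]), 'tool_rot': array([-1.79903961e+02,  8.43054940e-03,  2.13611137e+01]), 'force': array([-0.04058774, -0.82023189,  0.32964003]), 'grip_width': 0.08692143895765156} 0.0187
```

View pics/top0.png

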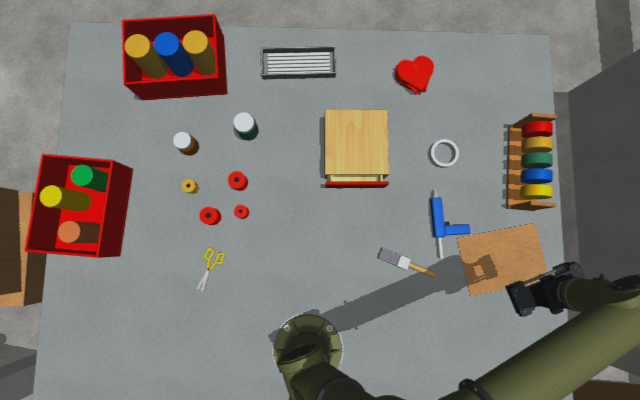

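View pics/side0.png

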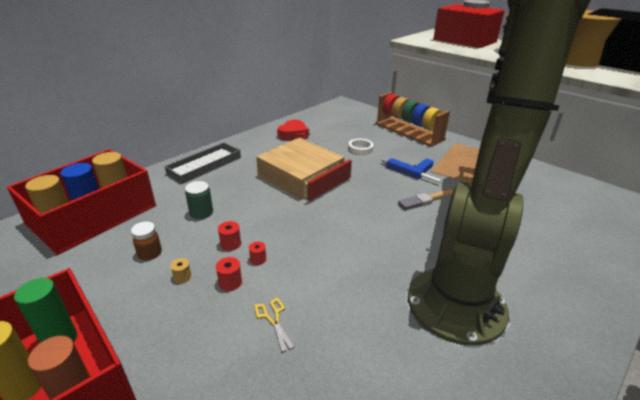

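```bash
cat > h.py <<'E'
from cell import env
import cv2, numpy as np
def w(name,u,v,z):
    p=env.camera_params(name);E=np.array(p["extrinsics"]);R,t=E[:3,:3],E[:3,3]
    d=R.T@np.array([(u-p["cx"])/p["fx"],-(v-p["cy"])/p["fy"],-1.]);c=-R.T@t
    return c+d*(z-c[2])/d[2]
def px(name,P):
    p=env.camera_params(name);E=np.array(p["extrinsics"]);q=E[:3,:3]@np.array(P)+E[:3,3]
    return np.array([p["cx"]-p["fx"]*q[0]/q[2],p["cy"]+p["fy"]*q[1]/q[2]])
def crop(name,x0,y0,x1,y1,k,f):
    im=env.read_camera(name)[y0:y1,x0:x1,::-1]
    cv2.imwrite(f,cv2.resize(im,None,fx=k,fy=k,interpolation=cv2.INTER_CUBIC))
E
python3 - <<'E'
from h import *
crop("top",165,100,400,250,3.4,"pics/c1.png")
E
```

```text
(no output)
```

View pics/c1.png

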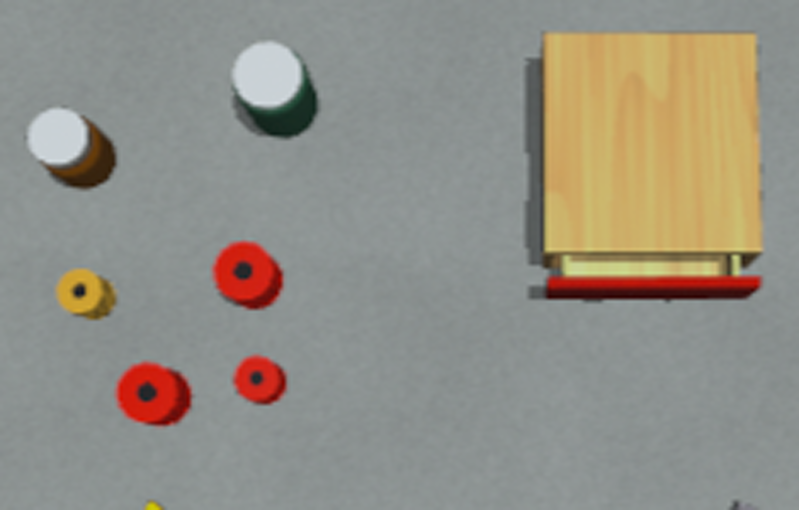

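Candidates for the red spool at full-image pixels: red (237,180) and (208,216), both larger; red (240,211), the smallest and the same size as gold (188,186); the rack's red wheel (537,128); the red heart (415,73). I choose (240,211). The cabinet roof spans crop (543,32) to (763,252), and the red front's top edge is near crop y=278.

Run:
```python
from h import *
np.set_printoptions(precision=4,suppress=True)
f=lambda a,b,z:w("top",165+(a-1.2)/3.4,100+(b-1.2)/3.4,z)
print("spool",f(257,379,.044),"gold",f(80,290,.044),"R2",f(244,270,.06),f(147,392,.06))
for c in[(543,32),(756,33),(543,252),(763,252),(547,278),(762,278),(547,299),(760,297)]:print(c,f(*c,.078))
E=np.array(env.camera_params("top")["extrinsics"]);print(-E[:3,:3].T@E[:3,3])
print(w("top",240.5,211.5,.044), w("side",257.5,245.5,.044))
```

```text
spool [0.4461 0.23   0.044 ] gold [0.5305 0.4048 0.044 ] R2 [0.5501 0.2435 0.06  ] [0.4307 0.3307 0.06  ]
(543, 32) [ 0.7882 -0.0419  0.078 ]
(756, 33) [ 0.7918 -0.2514  0.078 ]
(543, 252) [ 0.5693 -0.0445  0.078 ]
(763, 252) [ 0.5731 -0.2563  0.078 ]
(547, 278) [ 0.5441 -0.0487  0.078 ]
(762, 278) [ 0.5477 -0.2551  0.078 ]
(547, 299) [ 0.5238 -0.0489  0.078 ]
(760, 297) [ 0.5292 -0.253   0.078 ]
[ 0.3366 -0.0079  1.2574]
[0.4449 0.2291 0.044 ] [0.4475 0.2259 0.044 ]
```

>>> {"method": "jog_arm", "body": {
  "motion": [
    {"y": -4,"x": 2,"az": 5},
    {"y": -4,"x": 2,"az": 5},
    {"y": -4,"x": 2,"az": 5},
    {"y": -4,"x": 2,"az": 5.4},
    {"y": -4,"x": 2}
  ],
  "claw": -1
}}

```text
$.motion[0]: bad value
```

>>> {"method": "jog_arm", "body": {
  "motion": [
    {"x": 2,"y": -4,"z": 0,"ax": 0,"ay": 0,"az": 5},
    {"x": 2,"y": -4,"z": 0,"ax": 0,"ay": 0,"az": 5},
    {"x": 2,"y": -4,"z": 0,"ax": 0,"ay": 0,"az": 5},
    {"x": 2,"y": -4,"z": 0,"ax": 0,"ay": 0,"az": 5.4},
    {"x": 2,"y": -4,"z": 0,"ax": 0,"ay": 0,"az": 0}
  ],
  "claw": -1
}}

```text
time_s: 0.65
tool_pos: [0.2949, -0.3896, 0.2224]
tool_rot: [180.0, 0.0, 0.8]
force: [0.7, 0.1, 0.4]
grip_width: 0.0549
grasp_force: 0.0
```

>>> {"method": "jog_arm", "body": {
  "motion": [
    {"x": 3,"y": -4,"z": 0.5,"ax": 0,"ay": 0,"az": 0},
    {"x": 3,"y": -4,"z": 1,"ax": 0,"ay": 0,"az": 0},
    {"x": 3,"y": -4,"z": 1,"ax": 0,"ay": 0,"az": 0},
    {"x": 3,"y": -4,"z": 1,"ax": 0,"ay": 0,"az": 0},
    {"x": 3,"y": -4,"z": 1,"ax": 0,"ay": 0,"az": 0}
  ]
}}

```text
time_s: 1.15
tool_pos: [0.4401, -0.1905, 0.1781]
tool_rot: [180.0, -0.0, 0.9]
force: [0.4, -0.6, 0.0]
grip_width: 0.0147
grasp_force: 0.0
```

>>> {"method": "jog_arm", "body": {
  "motion": [
    {"x": 0,"y": 0,"z": 0,"ax": 0,"ay": 0,"az": 0},
    {"x": 0,"y": 0,"z": 0,"ax": 0,"ay": 0,"az": 0},
    {"x": 0,"y": 0,"z": 0,"ax": 0,"ay": 0,"az": 0},
    {"x": 0,"y": 0,"z": 0,"ax": 0,"ay": 0,"az": 0},
    {"x": 0,"y": 0,"z": 0,"ax": 0,"ay": 0,"az": 0}
  ]
}}

```text
time_s: 1.65
tool_pos: [0.4388, -0.1935, 0.1785]
tool_rot: [180.0, -0.0, 0.8]
force: [-0.2, -0.5, -0.2]
grip_width: 0.0005
grasp_force: 0.0
```

>>> {"method": "jog_arm", "body": {
  "motion": [
    {"x": 1,"y": -1,"z": 3,"ax": 0,"ay": 0,"az": 0},
    {"x": 1,"y": -1,"z": 3,"ax": 0,"ay": 0,"az": 0},
    {"x": 1,"y": -1,"z": 3,"ax": 0,"ay": 0,"az": 0},
    {"x": 1,"y": -1.2,"z": 3,"ax": 0,"ay": 0,"az": 0},
    {"x": 1,"y": 0,"z": 0,"ax": 0,"ay": 0,"az": 0}
  ]
}}

```text
time_s: 2.15
tool_pos: [0.4856, -0.1475, 0.0547]
tool_rot: [-179.8, 0.4, 1.0]
force: [-1.2, 0.0, -0.1]
grip_width: 0.0003
grasp_force: 0.0
```

Run:
```python
from h import *
o=env.get_obs();print(o["tool_pos"],o["force"])
a=env.read_camera("top")[120:245,270:430,::-1];b=env.read_camera("side")[110:235,230:390,::-1]
cv2.imwrite("pics/c2.png",cv2.resize(np.hstack([a,b]),None,fx=2.5,fy=2.5,interpolation=cv2.INTER_CUBIC))
```

```text
[ 0.48559075 -0.14750496  0.0547169 ] [-1.17046719  0.04511129 -0.06492451]
```

View pics/c2.png

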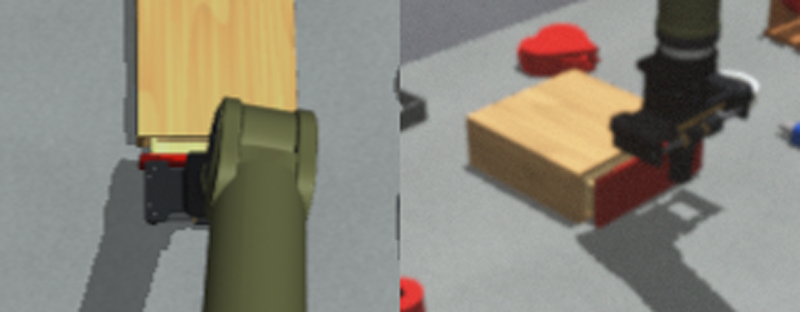

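The fingers stand in front of the red panel, closed, clear of the shell. Approaching.

>>> {"method": "jog_arm", "body": {
  "motion": [
    {"x": 1,"y": 0,"z": 0,"ax": 0,"ay": 0,"az": 0},
    {"x": 1,"y": 0,"z": 0,"ax": 0,"ay": 0,"az": 0},
    {"x": 0.7,"y": 0,"z": 0,"ax": 0,"ay": 0,"az": 0},
    {"x": 0.4,"y": 0,"z": 0,"ax": 0,"ay": 0,"az": 0},
    {"x": 0.2,"y": 0,"z": 0,"ax": 0,"ay": 0,"az": 0}
  ]
}}

```text
time_s: 2.75
tool_pos: [0.5223, -0.1489, 0.0586]
tool_rot: [180.0, -0.0, 1.0]
force: [0.2, 0.4, 0.4]
grip_width: 0.0003
grasp_force: 0.0
```

>>> {"method": "jog_arm", "body": {
  "motion": [
    {"x": 0.2,"y": 0,"z": 0,"ax": 0,"ay": 0,"az": 0},
    {"x": 0.2,"y": 0,"z": 0,"ax": 0,"ay": 0,"az": 0},
    {"x": 0.2,"y": 0,"z": 0,"ax": 0,"ay": 0,"az": 0},
    {"x": 0.2,"y": 0,"z": 0,"ax": 0,"ay": 0,"az": 0},
    {"x": 0,"y": 0,"z": 0,"ax": 0,"ay": 0,"az": 0}
  ]
}}

```text
time_s: 3.25
tool_pos: [0.5293, -0.1488, 0.0581]
tool_rot: [180.0, 0.1, 1.0]
force: [-2.3, -0.1, 0.8]
grip_width: 0.0005
grasp_force: 1.4
```

>>> {"method": "jog_arm", "body": {
  "motion": [
    {"x": 0.15,"y": 0,"z": 0,"ax": 0,"ay": 0,"az": 0},
    {"x": 0.1,"y": 0,"z": 0,"ax": 0,"ay": 0,"az": 0},
    {"x": 0.1,"y": 0,"z": 0,"ax": 0,"ay": 0,"az": 0},
    {"x": 0.1,"y": 0,"z": 0,"ax": 0,"ay": 0,"az": 0},
    {"x": 0,"y": 0,"z": 0,"ax": 0,"ay": 0,"az": 0}
  ]
}}

```text
time_s: 3.75
tool_pos: [0.5342, -0.1486, 0.0582]
tool_rot: [-180.0, 0.0, 1.0]
force: [-2.5, 0.2, -0.4]
grip_width: 0.001
grasp_force: 1.3
```

>>> {"method": "jog_arm", "body": {
  "motion": [
    {"x": 0.05,"y": 0,"z": 0,"ax": 0,"ay": 0,"az": 0},
    {"x": 0.05,"y": 0,"z": 0,"ax": 0,"ay": 0,"az": 0},
    {"x": 0.05,"y": 0,"z": 0,"ax": 0,"ay": 0,"az": 0},
    {"x": 0,"y": 0,"z": 0,"ax": 0,"ay": 0,"az": 0},
    {"x": 0,"y": 0,"z": 0,"ax": 0,"ay": 0,"az": 0}
  ]
}}

```text
time_s: 4.25
tool_pos: [0.5356, -0.1487, 0.0582]
tool_rot: [180.0, 0.0, 1.0]
force: [-2.2, -0.6, -1.8]
grip_width: 0.0003
grasp_force: 1.5
```

>>> {"method": "jog_arm", "body": {
  "motion": [
    {"x": 0.05,"y": 0,"z": 0,"ax": 0,"ay": 0,"az": 0},
    {"x": 0.05,"y": 0,"z": 0,"ax": 0,"ay": 0,"az": 0},
    {"x": 0.05,"y": 0,"z": 0,"ax": 0,"ay": 0,"az": 0},
    {"x": 0.05,"y": 0,"z": 0,"ax": 0,"ay": 0,"az": 0},
    {"x": 0,"y": 0,"z": 0,"ax": 0,"ay": 0,"az": 0}
  ]
}}

```text
time_s: 4.75
tool_pos: [0.5377, -0.1486, 0.0582]
tool_rot: [180.0, 0.0, 1.0]
force: [-2.5, -0.4, -2.6]
grip_width: 0.0003
grasp_force: 1.5
```

>>> {"method": "jog_arm", "body": {
  "motion": [
    {"x": 0.05,"y": 0,"z": 0,"ax": 0,"ay": 0,"az": 0},
    {"x": 0.05,"y": 0,"z": 0,"ax": 0,"ay": 0,"az": 0},
    {"x": 0.05,"y": 0,"z": 0,"ax": 0,"ay": 0,"az": 0},
    {"x": 0.05,"y": 0,"z": 0,"ax": 0,"ay": 0,"az": 0},
    {"x": 0,"y": 0,"z": 0,"ax": 0,"ay": 0,"az": 0}
  ]
}}

```text
time_s: 5.25
tool_pos: [0.5393, -0.1485, 0.0582]
tool_rot: [-180.0, 0.1, 1.0]
force: [-3.9, -0.2, -1.5]
grip_width: 0.0006
grasp_force: 2.4
```

>>> {"method": "jog_arm", "body": {
  "motion": [
    {"x": 0.05,"y": 0,"z": 0,"ax": 0,"ay": 0,"az": 0},
    {"x": 0.05,"y": 0,"z": 0,"ax": 0,"ay": 0,"az": 0},
    {"x": 0,"y": 0,"z": 0,"ax": 0,"ay": 0,"az": 0},
    {"x": 0,"y": 0,"z": 0,"ax": 0,"ay": 0,"az": 0},
    {"x": 0,"y": 0,"z": 0,"ax": 0,"ay": 0,"az": 0}
  ]
}}

```text
time_s: 5.75
tool_pos: [0.5397, -0.1485, 0.0582]
tool_rot: [-180.0, 0.1, 1.0]
force: [-6.5, 0.1, 0.5]
grip_width: 0.0007
grasp_force: 3.2
```

>>> {"method": "jog_arm", "body": {
  "motion": [
    {"x": 0.04,"y": 0,"z": 0,"ax": 0,"ay": 0,"az": 0},
    {"x": 0,"y": 0,"z": 0,"ax": 0,"ay": 0,"az": 0},
    {"x": 0,"y": 0,"z": 0,"ax": 0,"ay": 0,"az": 0},
    {"x": 0,"y": 0,"z": 0,"ax": 0,"ay": 0,"az": 0},
    {"x": 0,"y": 0,"z": 0,"ax": 0,"ay": 0,"az": 0}
  ]
}}

```text
time_s: 6.25
tool_pos: [0.5399, -0.1485, 0.0582]
tool_rot: [-180.0, 0.2, 0.9]
force: [-6.7, 0.5, -0.5]
grip_width: -0.0
grasp_force: 3.6
```

>>> {"method": "jog_arm", "body": {
  "motion": [
    {"x": -2,"y": 0,"z": 0,"ax": 0,"ay": 0,"az": 0},
    {"x": -3,"y": 0,"z": 0,"ax": 0,"ay": 0,"az": 0},
    {"x": -4,"y": 0,"z": 0,"ax": 0,"ay": 0,"az": 0},
    {"x": -3,"y": 0,"z": 0,"ax": 0,"ay": 0,"az": 0},
    {"x": -1,"y": 0,"z": 0,"ax": 0,"ay": 0,"az": 0}
  ]
}}

```text
time_s: 6.75
tool_pos: [0.4106, -0.1514, 0.0591]
tool_rot: [179.9, -0.2, 0.9]
force: [0.2, -0.4, -0.1]
grip_width: 0.0006
grasp_force: 0.0
```

>>> {"method": "jog_arm", "body": {
  "motion": [
    {"x": 0,"y": 0,"z": -1,"ax": 0,"ay": 0,"az": 0},
    {"x": 0,"y": 0,"z": -2,"ax": 0,"ay": 0,"az": 0},
    {"x": 0,"y": -2,"z": -3,"ax": 0,"ay": 0,"az": 0},
    {"x": 0,"y": -3,"z": -3,"ax": 0,"ay": 0,"az": 0},
    {"x": 0,"y": -4,"z": -3,"ax": 0,"ay": 0,"az": 0}
  ],
  "claw": 0.5
}}

```text
time_s: 7.25
tool_pos: [0.4126, -0.0602, 0.1815]
tool_rot: [180.0, -0.3, 0.9]
force: [0.5, 0.3, 0.1]
grip_width: 0.0324
grasp_force: 0.0
```

>>> {"method": "jog_arm", "body": {
  "motion": [
    {"x": 1,"y": -4.5,"z": 0,"ax": 0,"ay": 0,"az": 0},
    {"x": 1,"y": -4.5,"z": 0,"ax": 0,"ay": 0,"az": 0},
    {"x": 1,"y": -4.5,"z": 0,"ax": 0,"ay": 0,"az": 0},
    {"x": 0.5,"y": -4.5,"z": 0,"ax": 0,"ay": 0,"az": 0},
    {"x": 0,"y": -4.5,"z": 0,"ax": 0,"ay": 0,"az": 0}
  ]
}}

```text
time_s: 7.75
tool_pos: [0.4437, 0.1688, 0.1808]
tool_rot: [-179.8, -0.3, 1.0]
force: [0.8, 0.9, -0.1]
grip_width: 0.0639
grasp_force: 0.0
```

>>> {"method": "jog_arm", "body": {
  "motion": [
    {"x": 0,"y": -4,"z": 0,"ax": 0,"ay": 0,"az": 0},
    {"x": 0,"y": -1.5,"z": 0,"ax": 0,"ay": 0,"az": 0},
    {"x": 0,"y": 0,"z": 2,"ax": 0,"ay": 0,"az": 0},
    {"x": 0,"y": 0,"z": 2,"ax": 0,"ay": 0,"az": 0},
    {"x": 0,"y": 0,"z": 0,"ax": 0,"ay": 0,"az": 0}
  ]
}}

```text
time_s: 8.25
tool_pos: [0.4401, 0.2214, 0.1379]
tool_rot: [-179.9, 0.1, 1.0]
force: [-0.2, -0.6, 0.8]
grip_width: 0.0653
grasp_force: 0.0
```

Run:
```python
from h import *
o=env.get_obs();print(o["tool_pos"],o["grip_width"])
print(px("top",[.446,.229,.044]),px("side",[.446,.229,.044]),px("side",o["tool_pos"]))
a=env.read_camera("top")[125:260,180:420,::-1];b=env.read_camera("side")[140:320,160:400,::-1]
r=lambda i:cv2.resize(i,None,fx=1.75*1,fy=1.75,interpolation=cv2.INTER_CUBIC)
r=lambda i:cv2.resize(i,(400*2,int(i.shape[0]*800/240))) if 0 else cv2.resize(i,None,fx=3,fy=3,interpolation=cv2.INTER_CUBIC)
cv2.imwrite("pics/c3.png",cv2.resize(np.vstack([a,b[:]]),None,fx=1.9,fy=1.9,interpolation=cv2.INTER_CUBIC))
```

```text
[0.44010056 0.22136234 0.1378583 ] 0.06534441404140544
[240.55367445 211.16527098] [256.91291726 246.32548574] [258.21304232 216.75084392]
```

View pics/c3.png

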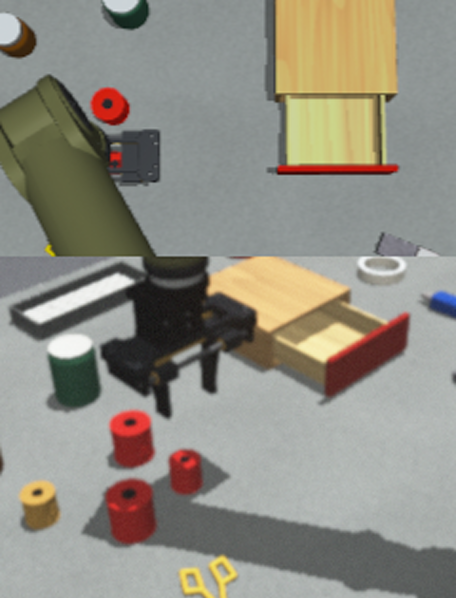

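The drawer is fully out. The small red spool's top is at side px (257,245), matching the estimate (0.446, 0.229). Going down.

>>> {"method": "jog_arm", "body": {
  "motion": [
    {"x": 0.6,"y": -0.7,"z": 0,"ax": 0,"ay": 0,"az": 0},
    {"x": 0,"y": 0,"z": 1,"ax": 0,"ay": 0,"az": 0},
    {"x": 0,"y": 0,"z": 2,"ax": 0,"ay": 0,"az": 0},
    {"x": 0,"y": 0,"z": 2,"ax": 0,"ay": 0,"az": 0},
    {"x": 0,"y": 0,"z": 1.5,"ax": 0,"ay": 0,"az": 0}
  ]
}}

```text
time_s: 8.85
tool_pos: [0.4457, 0.2269, 0.0722]
tool_rot: [-180.0, 0.0, 1.0]
force: [-0.6, -0.8, 0.0]
grip_width: 0.0654
grasp_force: 0.0
```

>>> {"method": "jog_arm", "body": {
  "motion": [
    {"x": 0,"y": 0,"z": 2,"ax": 0,"ay": 0,"az": 0},
    {"x": 0,"y": 0,"z": 2,"ax": 0,"ay": 0,"az": 0},
    {"x": 0,"y": 0,"z": 1.5,"ax": 0,"ay": 0,"az": 0},
    {"x": 0,"y": 0,"z": 0.5,"ax": 0,"ay": 0,"az": 0},
    {"x": 0,"y": 0,"z": 0,"ax": 0,"ay": 0,"az": 0}
  ]
}}

```text
time_s: 9.35
tool_pos: [0.4454, 0.227, 0.0128]
tool_rot: [-180.0, 0.1, 1.0]
force: [-0.3, 0.8, -0.4]
grip_width: 0.0648
grasp_force: 0.0
```

>>> {"method": "jog_arm", "body": {
  "motion": [
    {"x": 0,"y": 0,"z": 0,"ax": 0,"ay": 0,"az": 0},
    {"x": 0,"y": 0,"z": 0,"ax": 0,"ay": 0,"az": 0},
    {"x": 0,"y": 0,"z": 0,"ax": 0,"ay": 0,"az": 0},
    {"x": 0,"y": 0,"z": 0,"ax": 0,"ay": 0,"az": 0},
    {"x": 0,"y": 0,"z": 0,"ax": 0,"ay": 0,"az": 0}
  ],
  "claw": -1,
  "squeeze": 15
}}

```text
time_s: 9.85
tool_pos: [0.4464, 0.2274, 0.014]
tool_rot: [-180.0, -0.1, 1.0]
force: [0.1, 0.1, 4.2]
grip_width: 0.0436
grasp_force: 15.0
```

>>> {"method": "jog_arm", "body": {
  "motion": [
    {"x": 0,"y": 0,"z": -1,"ax": 0,"ay": 0,"az": 0},
    {"x": 0,"y": 0,"z": -3,"ax": 0,"ay": 0,"az": 0},
    {"x": 0,"y": 0,"z": -4,"ax": 0,"ay": 0,"az": 0},
    {"x": 0,"y": 0,"z": -4,"ax": 0,"ay": 0,"az": 0},
    {"x": 0,"y": 2,"z": -3,"ax": 0,"ay": 0,"az": 0}
  ]
}}

```text
time_s: 10.35
tool_pos: [0.4458, 0.2099, 0.1662]
tool_rot: [-179.9, -0.1, 1.3]
force: [1.4, -0.5, -0.8]
grip_width: 0.0435
grasp_force: 15.0
```

>>> {"method": "jog_arm", "body": {
  "motion": [
    {"x": 1,"y": 3,"z": 0,"ax": 0,"ay": 0,"az": 0},
    {"x": 1,"y": 4,"z": 0,"ax": 0,"ay": 0,"az": 0},
    {"x": 1,"y": 4,"z": 0,"ax": 0,"ay": 0,"az": 0},
    {"x": 1,"y": 4,"z": 0,"ax": 0,"ay": 0,"az": 0},
    {"x": 1,"y": 4,"z": 0,"ax": 0,"ay": 0,"az": 0}
  ]
}}

```text
time_s: 10.85
tool_pos: [0.4991, 0.0161, 0.1638]
tool_rot: [179.9, -0.0, 1.0]
force: [0.5, -0.4, 0.1]
grip_width: 0.0436
grasp_force: 15.0
```

>>> {"method": "jog_arm", "body": {
  "motion": [
    {"x": 1,"y": 4,"z": 0,"ax": 0,"ay": 0,"az": 0},
    {"x": 0.5,"y": 4,"z": 0,"ax": 0,"ay": 0,"az": 0},
    {"x": 0,"y": 4,"z": 0,"ax": 0,"ay": 0,"az": 0},
    {"x": 0,"y": 3,"z": 0,"ax": 0,"ay": 0,"az": 0},
    {"x": 0,"y": 1,"z": 0,"ax": 0,"ay": 0,"az": 0}
  ]
}}

```text
time_s: 11.35
tool_pos: [0.5159, -0.1464, 0.1633]
tool_rot: [179.9, 0.1, 0.6]
force: [-0.2, -0.2, -1.3]
grip_width: 0.0439
grasp_force: 15.0
```

Run:
```python
from h import *
o=env.get_obs();print(o["tool_pos"],o["grip_width"])
a=env.read_camera("top")[120:240,290:430,::-1];b=env.read_camera("side")[110:230,250:390,::-1]
cv2.imwrite("pics/c4.png",cv2.resize(np.hstack([a,b]),None,fx=2.8,fy=2.8,interpolation=cv2.INTER_CUBIC))
```

```text
[ 0.51594748 -0.14635168  0.16327257] 0.04392324471702727
```

View pics/c4.png

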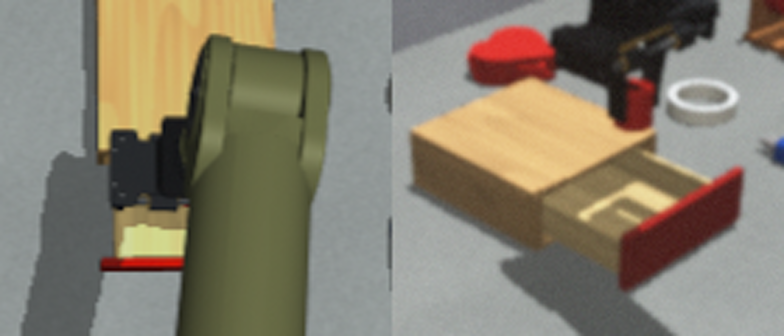

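The spool hangs above the drawer; panel's inner edge at crop (150,259), so x≈0.447. Need x≈0.498, y≈-0.152.

>>> {"method": "jog_arm", "body": {
  "motion": [
    {"x": -1,"y": 0.3,"z": 0,"ax": 0,"ay": 0,"az": 0},
    {"x": -0.8,"y": 0.2,"z": 1,"ax": 0,"ay": 0,"az": 0},
    {"x": 0,"y": 0,"z": 2,"ax": 0,"ay": 0,"az": 0},
    {"x": 0,"y": 0,"z": 2,"ax": 0,"ay": 0,"az": 0},
    {"x": 0,"y": 0,"z": 1,"ax": 0,"ay": 0,"az": 0}
  ]
}}

```text
time_s: 11.95
tool_pos: [0.497, -0.1458, 0.1013]
tool_rot: [-180.0, 0.2, 1.1]
force: [-0.8, -0.1, -1.0]
grip_width: 0.0438
grasp_force: 15.0
```

>>> {"method": "jog_arm", "body": {
  "motion": [
    {"x": 0,"y": 0,"z": 1.5,"ax": 0,"ay": 0,"az": 0},
    {"x": 0,"y": 0,"z": 1.5,"ax": 0,"ay": 0,"az": 0},
    {"x": 0,"y": 0,"z": 1.5,"ax": 0,"ay": 0,"az": 0},
    {"x": 0,"y": 0,"z": 1,"ax": 0,"ay": 0,"az": 0},
    {"x": 0,"y": 0,"z": 0.5,"ax": 0,"ay": 0,"az": 0}
  ]
}}

```text
time_s: 12.45
tool_pos: [0.4984, -0.147, 0.0419]
tool_rot: [-180.0, 0.1, 1.0]
force: [0.3, 0.2, -1.1]
grip_width: 0.0434
grasp_force: 15.0
```

>>> {"method": "jog_arm", "body": {
  "motion": [
    {"x": 0,"y": 0.2,"z": 0.4,"ax": 0,"ay": 0,"az": 0},
    {"x": 0,"y": 0.1,"z": 0.2,"ax": 0,"ay": 0,"az": 0},
    {"x": 0,"y": 0,"z": 0.2,"ax": 0,"ay": 0,"az": 0},
    {"x": 0,"y": 0,"z": 0.1,"ax": 0,"ay": 0,"az": 0},
    {"x": 0,"y": 0,"z": 0,"ax": 0,"ay": 0,"az": 0}
  ]
}}

```text
time_s: 12.95
tool_pos: [0.4992, -0.1503, 0.0345]
tool_rot: [180.0, -0.0, 1.0]
force: [0.4, -0.6, -0.8]
grip_width: 0.0432
grasp_force: 15.0
```

>>> {"method": "jog_arm", "body": {
  "motion": [
    {"x": 0,"y": 0,"z": 0.1,"ax": 0,"ay": 0,"az": 0},
    {"x": 0,"y": 0,"z": 0,"ax": 0,"ay": 0,"az": 0},
    {"x": 0,"y": 0,"z": 0,"ax": 0,"ay": 0,"az": 0},
    {"x": 0,"y": 0,"z": 0,"ax": 0,"ay": 0,"az": 0},
    {"x": 0,"y": 0,"z": 0,"ax": 0,"ay": 0,"az": 0}
  ]
}}

```text
time_s: 13.45
tool_pos: [0.4992, -0.1502, 0.0334]
tool_rot: [180.0, -0.0, 1.0]
force: [-0.9, 0.4, -0.7]
grip_width: 0.0434
grasp_force: 15.0
```

>>> {"method": "jog_arm", "body": {
  "motion": [
    {"x": 0,"y": 0,"z": 0.1,"ax": 0,"ay": 0,"az": 0},
    {"x": 0,"y": 0,"z": 0.05,"ax": 0,"ay": 0,"az": 0},
    {"x": 0,"y": 0,"z": 0,"ax": 0,"ay": 0,"az": 0},
    {"x": 0,"y": 0,"z": 0,"ax": 0,"ay": 0,"az": 0},
    {"x": 0,"y": 0,"z": 0,"ax": 0,"ay": 0,"az": 0}
  ]
}}

```text
time_s: 13.95
tool_pos: [0.4991, -0.1503, 0.032]
tool_rot: [180.0, 0.0, 1.0]
force: [-1.2, 0.7, 3.0]
grip_width: 0.0436
grasp_force: 15.0
```

Floor touched (3 N up). Release.

>>> {"method": "jog_arm", "body": {
  "motion": [
    {"x": 0,"y": 0,"z": 0,"ax": 0,"ay": 0,"az": 0},
    {"x": 0,"y": 0,"z": 0,"ax": 0,"ay": 0,"az": 0},
    {"x": 0,"y": 0,"z": 0,"ax": 0,"ay": 0,"az": 0},
    {"x": 0,"y": 0,"z": 0,"ax": 0,"ay": 0,"az": 0},
    {"x": 0,"y": 0,"z": 0,"ax": 0,"ay": 0,"az": 0}
  ],
  "claw": 0.5
}}

```text
time_s: 14.45
tool_pos: [0.4991, -0.1502, 0.0318]
tool_rot: [180.0, -0.0, 1.0]
force: [0.7, 0.2, 0.3]
grip_width: 0.0645
grasp_force: 0.0
```

>>> {"method": "jog_arm", "body": {
  "motion": [
    {"x": 0,"y": 0,"z": -1,"ax": 0,"ay": 0,"az": 0},
    {"x": 0,"y": 0,"z": -2,"ax": 0,"ay": 0,"az": 0},
    {"x": 0,"y": 0,"z": -3,"ax": 0,"ay": 0,"az": 0},
    {"x": 0,"y": 0,"z": -4,"ax": 0,"ay": 0,"az": 0},
    {"x": 0,"y": 0,"z": -2,"ax": 0,"ay": 0,"az": 0}
  ]
}}

```text
time_s: 14.95
tool_pos: [0.5008, -0.1504, 0.1559]
tool_rot: [179.9, -0.3, 1.0]
force: [0.1, -0.9, -0.4]
grip_width: 0.0653
grasp_force: 0.0
```

>>> {"method": "jog_arm", "body": {
  "motion": [
    {"x": -2,"y": 0,"z": 0,"ax": 0,"ay": 0,"az": 0},
    {"x": -3,"y": 0,"z": 0,"ax": 0,"ay": 0,"az": 0},
    {"x": -3,"y": 0,"z": 0,"ax": 0,"ay": 0,"az": 0},
    {"x": -1,"y": 0,"z": 0,"ax": 0,"ay": 0,"az": 0},
    {"x": 0,"y": 0,"z": 0,"ax": 0,"ay": 0,"az": 0}
  ],
  "claw": -1
}}

```text
time_s: 15.45
tool_pos: [0.4086, -0.1522, 0.1525]
tool_rot: [179.9, -0.0, 0.9]
force: [0.4, 0.1, 0.9]
grip_width: 0.033
grasp_force: 0.0
```

Run:
```python
from h import *
o=env.get_obs();print(o["tool_pos"],o["grip_width"])
a=env.read_camera("top")[120:240,290:430,::-1];b=env.read_camera("side")[110:230,250:390,::-1]
cv2.imwrite("pics/c5.png",cv2.resize(np.hstack([a,b]),None,fx=2.8,fy=2.8,interpolation=cv2.INTER_CUBIC))
```

```text
[ 0.40858898 -0.15223503  0.15251622] 0.032953064514677916
```

View pics/c5.png

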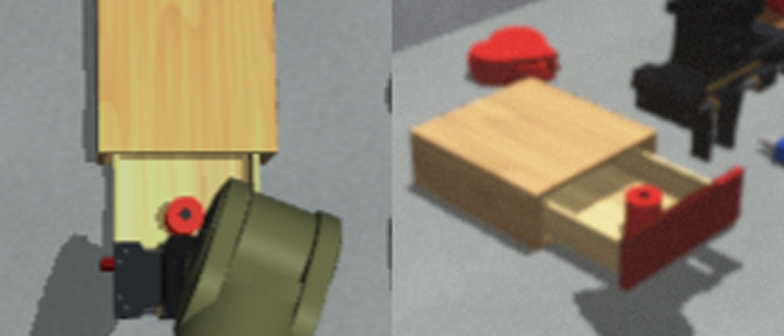

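The spool stands upright in the drawer. Lowering in front of the panel, then pushing.

>>> {"method": "jog_arm", "body": {
  "motion": [
    {"x": 0,"y": 0,"z": 2,"ax": 0,"ay": 0,"az": 0},
    {"x": 0,"y": 0,"z": 3,"ax": 0,"ay": 0,"az": 0},
    {"x": 0,"y": 0,"z": 3,"ax": 0,"ay": 0,"az": 0},
    {"x": 0,"y": 0,"z": 1.4,"ax": 0,"ay": 0,"az": 0},
    {"x": 0,"y": 0,"z": 0,"ax": 0,"ay": 0,"az": 0}
  ]
}}

```text
time_s: 16.05
tool_pos: [0.4088, -0.1503, 0.0559]
tool_rot: [-179.8, 0.2, 1.0]
force: [-0.4, -0.4, 0.0]
grip_width: 0.0008
grasp_force: 0.0
```

>>> {"method": "jog_arm", "body": {
  "motion": [
    {"x": 0.3,"y": 0,"z": 0,"ax": 0,"ay": 0,"az": 0},
    {"x": 0.3,"y": 0,"z": 0,"ax": 0,"ay": 0,"az": 0},
    {"x": 0.3,"y": 0,"z": 0,"ax": 0,"ay": 0,"az": 0},
    {"x": 0.3,"y": 0,"z": 0,"ax": 0,"ay": 0,"az": 0},
    {"x": 0.3,"y": 0,"z": 0,"ax": 0,"ay": 0,"az": 0}
  ]
}}

```text
time_s: 16.55
tool_pos: [0.4248, -0.1517, 0.0583]
tool_rot: [180.0, -0.0, 1.0]
force: [-0.3, -0.9, 0.2]
grip_width: 0.0004
grasp_force: 0.0
```

>>> {"method": "jog_arm", "body": {
  "motion": [
    {"x": 0.3,"y": 0,"z": 0,"ax": 0,"ay": 0,"az": 0},
    {"x": 0.3,"y": 0,"z": 0,"ax": 0,"ay": 0,"az": 0},
    {"x": 0.3,"y": 0,"z": 0,"ax": 0,"ay": 0,"az": 0},
    {"x": 0.3,"y": 0,"z": 0,"ax": 0,"ay": 0,"az": 0},
    {"x": 0.3,"y": 0,"z": 0,"ax": 0,"ay": 0,"az": 0}
  ]
}}

```text
time_s: 17.05
tool_pos: [0.4391, -0.1513, 0.0577]
tool_rot: [180.0, 0.0, 1.0]
force: [-2.9, -0.6, 1.2]
grip_width: 0.0004
grasp_force: 1.4
```

>>> {"method": "jog_arm", "body": {
  "motion": [
    {"x": 0.4,"y": 0,"z": 0,"ax": 0,"ay": 0,"az": 0},
    {"x": 0.5,"y": 0,"z": 0,"ax": 0,"ay": 0,"az": 0},
    {"x": 0.5,"y": 0,"z": 0,"ax": 0,"ay": 0,"az": 0},
    {"x": 0.5,"y": 0,"z": 0,"ax": 0,"ay": 0,"az": 0},
    {"x": 0.5,"y": 0,"z": 0,"ax": 0,"ay": 0,"az": 0}
  ]
}}

```text
time_s: 17.55
tool_pos: [0.4635, -0.1508, 0.0577]
tool_rot: [-180.0, 0.0, 1.0]
force: [-3.1, -0.6, 0.5]
grip_width: 0.0004
grasp_force: 1.6
```

>>> {"method": "jog_arm", "body": {
  "motion": [
    {"x": 0.5,"y": 0,"z": 0,"ax": 0,"ay": 0,"az": 0},
    {"x": 0.5,"y": 0,"z": 0,"ax": 0,"ay": 0,"az": 0},
    {"x": 0.5,"y": 0,"z": 0,"ax": 0,"ay": 0,"az": 0},
    {"x": 0.5,"y": 0,"z": 0,"ax": 0,"ay": 0,"az": 0},
    {"x": 0.5,"y": 0,"z": 0,"ax": 0,"ay": 0,"az": 0}
  ]
}}

```text
time_s: 18.05
tool_pos: [0.4884, -0.1503, 0.0578]
tool_rot: [-180.0, 0.0, 1.0]
force: [-3.0, -0.8, 1.3]
grip_width: 0.0006
grasp_force: 1.7
```

>>> {"method": "jog_arm", "body": {
  "motion": [
    {"x": 0.5,"y": 0,"z": 0,"ax": 0,"ay": 0,"az": 0},
    {"x": 0.5,"y": 0,"z": 0,"ax": 0,"ay": 0,"az": 0},
    {"x": 0.5,"y": 0,"z": 0,"ax": 0,"ay": 0,"az": 0},
    {"x": 0.5,"y": 0,"z": 0,"ax": 0,"ay": 0,"az": 0},
    {"x": 0.5,"y": 0,"z": 0,"ax": 0,"ay": 0,"az": 0}
  ]
}}

```text
time_s: 18.55
tool_pos: [0.5134, -0.1498, 0.0578]
tool_rot: [-180.0, 0.0, 1.0]
force: [-2.6, 0.1, 0.6]
grip_width: 0.0012
grasp_force: 1.8
```

>>> {"method": "jog_arm", "body": {
  "motion": [
    {"x": 0.4,"y": 0,"z": 0,"ax": 0,"ay": 0,"az": 0},
    {"x": 0.4,"y": 0,"z": 0,"ax": 0,"ay": 0,"az": 0},
    {"x": 0.3,"y": 0,"z": 0,"ax": 0,"ay": 0,"az": 0},
    {"x": 0.2,"y": 0,"z": 0,"ax": 0,"ay": 0,"az": 0},
    {"x": 0.1,"y": 0,"z": 0,"ax": 0,"ay": 0,"az": 0}
  ]
}}

```text
time_s: 19.05
tool_pos: [0.5273, -0.1496, 0.0578]
tool_rot: [-180.0, -0.0, 1.0]
force: [-3.2, 0.3, 0.5]
grip_width: 0.0003
grasp_force: 1.6
```

>>> {"method": "jog_arm", "body": {
  "motion": [
    {"x": 0.2,"y": 0,"z": 0,"ax": 0,"ay": 0,"az": 0},
    {"x": 0.2,"y": 0,"z": 0,"ax": 0,"ay": 0,"az": 0},
    {"x": 0.2,"y": 0,"z": 0,"ax": 0,"ay": 0,"az": 0},
    {"x": 0.1,"y": 0,"z": 0,"ax": 0,"ay": 0,"az": 0},
    {"x": 0.1,"y": 0,"z": 0,"ax": 0,"ay": 0,"az": 0}
  ]
}}

```text
time_s: 19.55
tool_pos: [0.5352, -0.1494, 0.0578]
tool_rot: [-180.0, 0.0, 1.0]
force: [-3.0, 1.1, 0.3]
grip_width: 0.0008
grasp_force: 1.7
```

>>> {"method": "jog_arm", "body": {
  "motion": [
    {"x": 0.1,"y": 0,"z": 0,"ax": 0,"ay": 0,"az": 0},
    {"x": 0.05,"y": 0,"z": 0,"ax": 0,"ay": 0,"az": 0},
    {"x": 0.05,"y": 0,"z": 0,"ax": 0,"ay": 0,"az": 0},
    {"x": 0.05,"y": 0,"z": 0,"ax": 0,"ay": 0,"az": 0},
    {"x": 0,"y": 0,"z": 0,"ax": 0,"ay": 0,"az": 0}
  ]
}}

```text
time_s: 20.05
tool_pos: [0.5377, -0.1494, 0.0578]
tool_rot: [-180.0, -0.0, 1.0]
force: [-1.8, 1.9, 0.7]
grip_width: 0.0005
grasp_force: 1.5
```

>>> {"method": "jog_arm", "body": {
  "motion": [
    {"x": 0.05,"y": 0,"z": 0,"ax": 0,"ay": 0,"az": 0},
    {"x": 0.05,"y": 0,"z": 0,"ax": 0,"ay": 0,"az": 0},
    {"x": 0,"y": 0,"z": 0,"ax": 0,"ay": 0,"az": 0},
    {"x": 0,"y": 0,"z": 0,"ax": 0,"ay": 0,"az": 0},
    {"x": 0,"y": 0,"z": 0,"ax": 0,"ay": 0,"az": 0}
  ]
}}

```text
time_s: 20.55
tool_pos: [0.5386, -0.1494, 0.0578]
tool_rot: [-180.0, -0.0, 1.0]
force: [-2.9, 2.1, 0.5]
grip_width: 0.0005
grasp_force: 1.5
```

>>> {"method": "jog_arm", "body": {
  "motion": [
    {"x": 0.05,"y": 0,"z": 0,"ax": 0,"ay": 0,"az": 0},
    {"x": 0.05,"y": 0,"z": 0,"ax": 0,"ay": 0,"az": 0},
    {"x": 0,"y": 0,"z": 0,"ax": 0,"ay": 0,"az": 0},
    {"x": 0,"y": 0,"z": 0,"ax": 0,"ay": 0,"az": 0},
    {"x": 0,"y": 0,"z": 0,"ax": 0,"ay": 0,"az": 0}
  ]
}}

```text
time_s: 21.05
tool_pos: [0.5392, -0.1494, 0.0578]
tool_rot: [-180.0, 0.1, 1.0]
force: [-4.9, 3.5, 1.7]
grip_width: 0.0006
grasp_force: 2.3
```

>>> {"method": "jog_arm", "body": {
  "motion": [
    {"x": 0.05,"y": 0,"z": 0,"ax": 0,"ay": 0,"az": 0},
    {"x": 0.03,"y": 0,"z": 0,"ax": 0,"ay": 0,"az": 0},
    {"x": 0,"y": 0,"z": 0,"ax": 0,"ay": 0,"az": 0},
    {"x": 0,"y": 0,"z": 0,"ax": 0,"ay": 0,"az": 0},
    {"x": 0,"y": 0,"z": 0,"ax": 0,"ay": 0,"az": 0}
  ]
}}

```text
time_s: 21.55
tool_pos: [0.5395, -0.1494, 0.0578]
tool_rot: [-180.0, 0.1, 1.0]
force: [-6.2, 3.1, 3.2]
grip_width: 0.0008
grasp_force: 3.0
```

>>> {"method": "jog_arm", "body": {
  "motion": [
    {"x": 0.04,"y": 0,"z": 0,"ax": 0,"ay": 0,"az": 0},
    {"x": 0,"y": 0,"z": 0,"ax": 0,"ay": 0,"az": 0},
    {"x": 0,"y": 0,"z": 0,"ax": 0,"ay": 0,"az": 0},
    {"x": 0,"y": 0,"z": 0,"ax": 0,"ay": 0,"az": 0},
    {"x": 0,"y": 0,"z": 0,"ax": 0,"ay": 0,"az": 0}
  ]
}}

```text
time_s: 22.05
tool_pos: [0.5397, -0.1494, 0.0578]
tool_rot: [-180.0, 0.2, 1.0]
force: [-6.9, 3.3, 2.8]
grip_width: 0.0003
grasp_force: 3.3
```

>>> {"method": "jog_arm", "body": {
  "motion": [
    {"x": -0.3,"y": 0,"z": 0,"ax": 0,"ay": 0,"az": 0},
    {"x": -0.4,"y": 0,"z": 0,"ax": 0,"ay": 0,"az": 0},
    {"x": -0.5,"y": 0,"z": 0,"ax": 0,"ay": 0,"az": 0},
    {"x": -0.5,"y": 0,"z": 0,"ax": 0,"ay": 0,"az": 0},
    {"x": -0.5,"y": 0,"z": 0,"ax": 0,"ay": 0,"az": 0}
  ]
}}

```text
time_s: 22.55
tool_pos: [0.5194, -0.1507, 0.0584]
tool_rot: [179.9, -0.1, 0.9]
force: [0.5, -1.0, 0.1]
grip_width: 0.0005
grasp_force: 0.0
```

>>> {"method": "jog_arm", "body": {
  "motion": [
    {"x": -2,"y": 0,"z": 0,"ax": 0,"ay": 0,"az": 0},
    {"x": -3,"y": 0,"z": -2,"ax": 0,"ay": 0,"az": 0},
    {"x": -3,"y": 0,"z": -3,"ax": 0,"ay": 0,"az": 0},
    {"x": -2,"y": -4,"z": -4,"ax": 0,"ay": 0,"az": 0},
    {"x": 0,"y": -4,"z": -4,"ax": 0,"ay": 0,"az": 0}
  ]
}}

```text
time_s: 23.05
tool_pos: [0.4189, -0.0838, 0.1774]
tool_rot: [179.9, 0.0, 0.7]
force: [1.4, -1.2, 0.5]
grip_width: 0.0003
grasp_force: 0.0
```

>>> {"method": "jog_arm", "body": {
  "motion": [
    {"x": 0,"y": -4,"z": 0,"ax": 0,"ay": 0,"az": 0},
    {"x": 0,"y": -4,"z": 0,"ax": 0,"ay": 0,"az": 0},
    {"x": 0,"y": -3,"z": 0,"ax": 0,"ay": 0,"az": 0},
    {"x": 0,"y": 0,"z": 0,"ax": 0,"ay": 0,"az": 0},
    {"x": 0,"y": 0,"z": 0,"ax": 0,"ay": 0,"az": 0}
  ]
}}

```text
time_s: 23.55
tool_pos: [0.4195, 0.0269, 0.1769]
tool_rot: [179.9, -0.1, 1.0]
force: [0.1, -0.2, 0.5]
grip_width: 0.0006
grasp_force: 0.0
```

Run:
```python
from h import *
o=env.get_obs();print(o["tool_pos"],o["joint_velocities"])
a=env.read_camera("top")[80:270,160:480,::-1]
b=env.read_camera("side")[100:320,130:450,::-1]
cv2.imwrite("pics/c6.png",cv2.resize(np.vstack([a,b]),None,fx=1.4,fy=1.4,interpolation=cv2.INTER_CUBIC))
```

```text
[0.41954345 0.0269358  0.17688306] [ 0.88055233  0.88323361  2.05370969  0.23830765  0.405368    0.31344696
 -0.02996142]
```

View pics/c6.png

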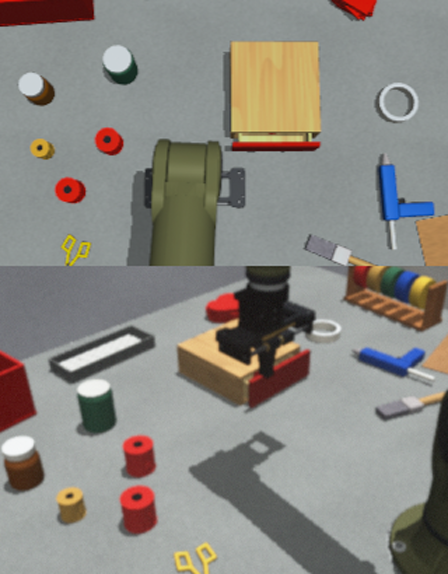

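The drawer is closed again, with the red front at top px ~(357,185) as it was at first. The bystanders are where they were and the arm is clear.

```bash
python3 -c "
from cell import env
print(env.sign_off())"
```

```text
the job is handed in; nothing more can be done
None
```

I opened the drawer, stood the small red spool upright inside and pushed the drawer shut until it latched. Measured push force stayed under 7 N and it took about 24 s. I last saw the spool standing upright just before closing, and the job is handed in.

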